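Load the calibration caddy with the three buffer bottles

ROBOT

A 6-joint arm with a two-finger parallel gripper is mounted at the origin on a cart in front of the work surface, level with it; the furniture and walls round the work are solid. World frame = base frame: x ahead of the robot, y to its left, z up, the work surface at z = 0. Lengths are in mm, angles in degrees, forces in N, time in s.
With the tool pointing down it reaches from about 325 to 900 mm from the base axis. Payload 6.1 kg.
Tool frame: the origin (TCP) lies at the centre of the arm's flange, where the gripper is bolted on; the fingertips stand 182 mm ahead of it and the grasp point (between the pads) lies 164 mm ahead of it; z points along the fingers, y is the line along which they close (so a half turn about z gives the same grasp; the last joint's range is limited). The gripper opens to 87 mm and grips with 3 to 60 N. Pads are 19 mm wide; open, the fingers measure 117 mm over their backs; the gripper's body (75 mm by 190 mm) begins 51 mm behind the grasp point.
Start: joints at [-74.376, 12.628, 87.462, -0, 79.91, -7.225], TCP at [242.688, -575.951, 404.738] pointing down, gripper open.
Joint ranges: [-170.65, 170.65], [-52.31, 119.04], [5.05, 147.46], [-71.25, 251.25], [11.57, 151.72], [-153.62, 153.62]. Speed limits (degrees/s): [147.25, 147.25, 172.46, 180, 180, 180].

INTERFACE

Orientations are given as [roll, pitch, yaw] about the fixed x, y, z axes, in that order (R = Rz(yaw) Ry(pitch) Rx(roll)).
In Python, from station import status, optics, ticket gives the robot as it stands.
- The arm moves only by the tool play_rows, never from a script. Its arguments are lists of equal length, an entry for each row: "delta_pos": the shift along the tool's x, y, z in m, a list of three; "turn": the turn, a rotation vector about the tool's x, y, z in rad, a list of three. A call has 1 to 8 rows; each row is the pose to reach, as a shift and turn from the pose commanded when the call began, along the tool's axes at that moment; what a row does not reach only later rows make up. A row lasts 1/12 s, in which the tool goes at most 41.7 mm and 7.16 degrees, less where a joint would pass 70% of its speed; a pose out of reach is approached as far as the arm can. A call with a gripper value outside its range is refused whole. "grip" is the finger opening in m, from 0 to 0.087, set as the call begins (left out, the last holds). The fingers move at their own pace and stop on an object; "squeeze" is the grip in N (left out, the last holds). Time passes only in rows, so rows that repeat a pose let the fingers close. It gives the time, the measured TCP pose, the force, the opening and the grip force at its end, in the units of the state.
- status.get_state(): the state, without advancing time (a new reading comes with each control period).
- optics.snapshot(name): name is "scene" or "side" or "wrist"; returns a dict with "color" (420x560x3 uint8, blue, green, red), "z_map" (420x560 float32, mm along the optical axis (not along the pixel's ray), 0 where there is no reading), "vfov" (degrees; the focal length in pixels is half the picture's height over the tangent of half this angle, whatever the lens; pixels are square), "cx", "cy" (the principal point, pixels), "R" (3x3) and "t" (3): a world point X has camera coordinates R X + t. Camera axes: x right, y down, z forward; pixel columns grow to the right and rows downward; lengths in mm; the calibration is good to about 2 mm. A picture is of the moment at which its call begins.
- ticket.sign_off(): hands the job in; it is judged then, once.
The state is a dict: "time_s": time; "q": joint angles; "joint_velocities": joint speeds; "effort": joint torques, N m; "eef_pos": TCP position; "orientation": TCP orientation; "wrist_force": force on the tool from outside, world axes, zero at the start; "torque": the same for the moment, N m; "grip_width": finger opening in mm; "gripper_force": force on a finger pad.
Only numpy, scipy, OpenCV 4.12 (cv2) and the standard library are available. Lean on these libraries where they do the work, as an engineer would, in place of code of your own. Each camera call takes 0.05 s, during which the arm holds its last target. There are 200 camera calls.

TASK

Gather the meter's three buffer bottles - the ones with pink, yellow and blue caps - into the white caddy, each standing upright on the floor of the pocket whose disc has the colour of its cap. Keep every bottle upright throughout, and leave the two white-capped sample bottles standing where they are; the pocket with the black disc stays empty.

Things in the scene. Friction and masses are not known exactly. Their poses are not given: they have to be found in the camera images.
- bottle_pink: closed round plastic reagent bottle with a pink screw cap, whitish body, label with a blue or yellow band; loose, standing upright; 42 mm diameter body up to 60 mm high, then the neck and cap, 29 mm diameter, from 60 to 95 mm; 98 mm tall in all, about 0.12 kg. Can be gripped by cap or body. Origin: centre of the underside, z up along the bottle.
- bottle_yellow: closed round plastic reagent bottle with a yellow screw cap, whitish body, label with a blue or yellow band; loose, standing upright; 42 mm diameter body up to 60 mm high, then the neck and cap, 29 mm diameter, from 60 to 95 mm; 98 mm tall in all, about 0.12 kg. Can be gripped by cap or body. Origin: centre of the underside, z up along the bottle.
- bottle_blue: closed round plastic reagent bottle with a blue screw cap, whitish body, label with a blue or yellow band; loose, standing upright; 42 mm diameter body up to 60 mm high, then the neck and cap, 29 mm diameter, from 60 to 95 mm; 98 mm tall in all, about 0.12 kg. Can be gripped by cap or body. Origin: centre of the underside, z up along the bottle.
- sample_a: sample bottle with a white screw cap and a label with a red band, a look-alike that does not belong in the caddy; loose, 42 mm diameter body up to 80 mm high, 29 mm diameter neck and cap above, 118 mm tall. Origin: centre of the underside, z up.
- sample_b: sample bottle with a white screw cap and a label with a red band, a look-alike that does not belong in the caddy; loose, 42 mm diameter body up to 80 mm high, 29 mm diameter neck and cap above, 118 mm tall. Origin: centre of the underside, z up.
- caddy: white open 2 x 2 bottle caddy, 150 x 150 mm, fixed, a thin steel grip 12 mm out on its +y and -y sides. Four square pockets, 66 mm inside, centred at x = +-36, y = +-36 mm of its frame, walls 6 mm thick; floor 4 mm thick, wall tops 28 mm above the worktop. Origin: centre of the underside, on the worktop; z up, x and y along its sides.
- disc_pink: pink disc, 58 mm diameter, 2 mm thick, fixed flat on the floor in the middle of one of the caddy's four pockets; it marks the pocket of the pink-capped bottle. Origin: centre of its underside, 4 mm above the worktop; its top, on which a bottle stands, is 6 mm above the worktop. Which disc lies in which pocket differs from start to start.
- disc_yellow: yellow disc, 58 mm diameter, 2 mm thick, fixed flat on the floor in the middle of one of the caddy's four pockets; it marks the pocket of the yellow-capped bottle. Origin: centre of its underside, 4 mm above the worktop; its top, on which a bottle stands, is 6 mm above the worktop. Which disc lies in which pocket differs from start to start.
- disc_blue: blue disc, 58 mm diameter, 2 mm thick, fixed flat on the floor in the middle of one of the caddy's four pockets; it marks the pocket of the blue-capped bottle. Origin: centre of its underside, 4 mm above the worktop; its top, on which a bottle stands, is 6 mm above the worktop. Which disc lies in which pocket differs from start to start.
- disc_black: black disc, 58 mm diameter, 2 mm thick, fixed flat on the floor in the middle of one of the caddy's four pockets; it marks the spare pocket, which stays empty. Origin: centre of its underside, 4 mm above the worktop; its top is 6 mm above the worktop. Which disc lies in which pocket differs from start to start.

How it is judged (in metres and radians):
At the end, for the whole second after the job is handed in: Pink-, yellow- and blue-capped bottles each in the pocket of their colour: within 20 mm of the disc's centre, underside below 12 mm, tilt under 0.12 rad, at rest. Both white-capped bottles within 25 mm of their starts, tilt under 0.12 rad, at rest (horizontal distance between bottle_pink and disc_pink below 0.02 m and height (world z) of each of bottle_pink, bottle_yellow, bottle_blue below 0.012 m and angle between each of bottle_pink, bottle_yellow, bottle_blue, sample_a, sample_b's own z axis and vertical below 0.12 rad and linear speed of each of bottle_pink, bottle_yellow, bottle_blue, sample_a, sample_b below 0.02 m/s and horizontal distance between bottle_yellow and disc_yellow below 0.02 m and horizontal distance between bottle_blue and disc_blue below 0.02 m and distance of each of sample_a, sample_b from where it was at the start of the episode below 0.025 m); the robot touches nothing.
It fails at once if a bottle is tipped by more than 0.7 rad (angle between any of bottle_pink, bottle_yellow, bottle_blue, sample_a, sample_b's own z axis and vertical above 0.7 rad).
It also fails if it takes over 88 s, if anything falls off the work surface, if the arm or the gripper's body presses on something with over 40 N, if the wrist force passes 120 N, or if a joint passes its speed limit or range.

## Working session

There is one attempt and no reset: what is moved stays moved. The work goes in short steps, Python scripts to look and compute and a tool call to move; the robot and the scene stay as the last step left them, time stands still between calls to the robot, and variables do not carry over. Pictures are saved under pics/ and viewed, at most 14 in all, crops included, and the job is handed in when it is done.

Besides the shell and the picture viewer there is one more tool, called after "Call:" as a command line: name --argument value ..., lists and objects as JSON in quotes. play_rows: Moves the arm, as the interface text tells. Its arguments: {"type":"object","properties":{"delta_pos":{"type":"array"},"turn":{"type":"array"},"grip":{"type":"number"},"squeeze":{"type":"number"}},"required":["delta_pos","turn"]}

```bash
mkdir -p pics; cat > h.py <<'E'
import numpy as np, cv2
from station import status, optics, ticket
def cam(n):
    s=optics.snapshot(n); s['f']=s['color'].shape[0]/2/np.tan(np.radians(s['vfov'])/2)
    s['R']=np.array(s['R']); s['t']=np.array(s['t']); return s
def world(s):
    z=s['z_map']; h,w=z.shape; u,v=np.meshgrid(np.arange(w),np.arange(h))
    p=np.stack([(u-s['cx'])/s['f']*z,(v-s['cy'])/s['f']*z,z],-1)
    return (p-s['t'])@s['R']
def plane(s,u,v,z):
    d=s['R'].T@np.array([(u-s['cx'])/s['f'],(v-s['cy'])/s['f'],1]); c=-s['R'].T@s['t']
    return c+d*(z-c[2])/d[2]
E
python3 - <<'E'
from h import *
for n in ['scene','side']:
    s=cam(n); cv2.imwrite(f'pics/{n}0.png',s['color']); print(n,-s['R'].T@s['t'],s['f'],s['R'][2])
print(status.get_state())
E
```

```text
scene [-32.04249745 557.0961912  684.42506405] 455.43602950260737 [ 0.52311058 -0.5586133  -0.64366645]
side [ 510.1418573  -874.81180203  561.88026666] 395.32478685781655 [-6.20911727e-04  8.56388633e-01 -5.16331409e-01]
{'time_s': 0.1, 'q': array([-7.43754466e+01,  1.26731554e+01,  8.75182330e+01, -1.78356778e-04,
        7.99105523e+01, -7.22579913e+00]), 'joint_velocities': array([-0.02254385, -0.1060627 , -0.26610727,  0.08948273, -0.00666768,
        0.09346021]), 'effort': array([ 2.29516001e-03, -4.95946169e+01, -3.88515759e+01,  7.02106906e-02,
        5.15519525e-02, -7.93049253e-05]), 'eef_pos': array([ 242.6279135 , -575.72927743,  403.72908795]), 'orientation': array([-1.79898847e+02, -1.26479388e-02,  2.28503728e+01]), 'wrist_force': array([-0.30752577,  0.01880288, -0.0858898 ]), 'torque': array([-0.06274738,  0.01541321, -0.00810812]), 'gripper_force': 0.0, 'grip_width': 86.69687824687696}
```

View pics/scene0.png

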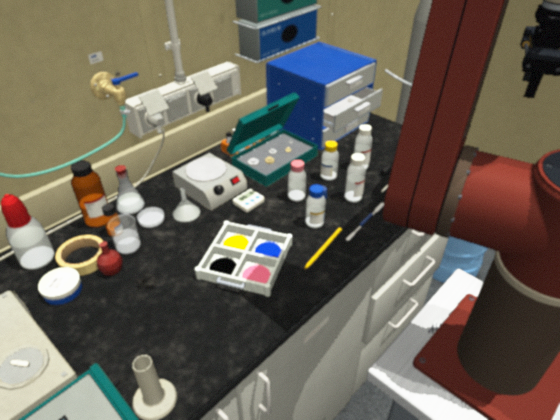

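View pics/side0.png

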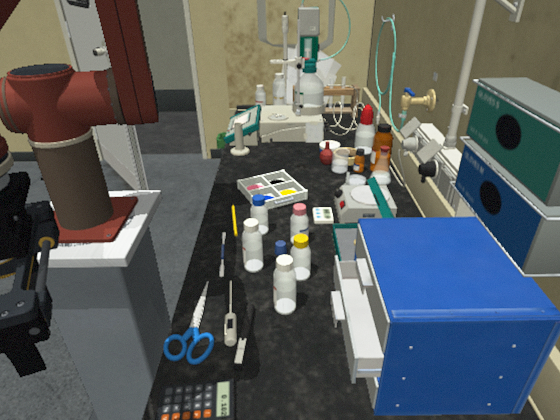

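```bash
python3 - <<'E'
from h import *
from scipy.optimize import least_squares
S={n:cam(n) for n in ['scene','side']}
seeds={'scene':dict(blue=(317,190),pink=(297,167),yellow=(330,147),sa=(358,160),sb=(365,130)),
'side':dict(blue=(260,201),pink=(299,210),yellow=(301,241),sa=(250,225),sb=(285,263))}
H=dict(blue=98,pink=98,yellow=98,sa=118,sb=118)
for n,s in S.items():
    W=world(s); s['W']=W
    for k,(u,v) in seeds[n].items():
        p=W[v-25:v+45,u-16:u+17].reshape(-1,3)
        h=H[k]; c=plane(s,u,v,h-5)
        near=np.hypot(*(p[:,:2]-c[:2]).T)<35
        q=p[near&(p[:,2]>h-33)&(p[:,2]<h-6)]; t=p[near&(p[:,2]>h-6)]
        r=least_squares(lambda x:np.hypot(q[:,0]-x[0],q[:,1]-x[1])-14.5,c[:2],loss='soft_l1').x
        b=p[near&(p[:,2]>5)&(p[:,2]<h-42)]
        rb=least_squares(lambda x:np.hypot(b[:,0]-x[0],b[:,1]-x[1])-21,c[:2],loss='soft_l1').x if len(b)>20 else 0
        print(n,k,'cap',r.round(1),len(q),'top',t.mean(0).round(1),t[:,2].max().round(1),len(t),'body',np.round(rb,1))
s=S['scene']; hsv=cv2.cvtColor(s['color'],cv2.COLOR_BGR2HSV)
for n,ds in {'scene':dict(yellow=(237,242),blue=(268,250),pink=(257,273),black=(223,267)),'side':{}}.items():
    for k,(u,v) in ds.items():
        m=cv2.floodFill(s['color'].copy(),None,(u,v),(0,0,0),(25,)*3,(25,)*3,cv2.FLOODFILL_FIXED_RANGE|cv2.FLOODFILL_MASK_ONLY|(255<<8)|4)
        mk=m[2][1:-1,1:-1]>0; p=s['W'][mk]
        vv,uu=np.nonzero(mk); P=np.array([plane(s,a,b,6) for a,b in zip(uu,vv)])
        print(k,mk.sum(),p.mean(0).round(1),'ray',P.mean(0).round(1),'bbox mid',((P.max(0)+P.min(0))/2).round(1),np.ptp(P,axis=0).round(0))
# caddy walls, obstacle heights
for n,s in S.items():
    W=s['W']; k=(abs(W[...,2]-28)<2.5)&(W[...,0]>250)&(W[...,0]<650)&(W[...,1]>-60)&(W[...,1]<260)
    k=cv2.morphologyEx(k.astype(np.uint8),cv2.MORPH_OPEN,np.ones((2,2)))
    nn,l,st,c=cv2.connectedComponentsWithStats(k); i=1+st[1:,4].argmax(); r=cv2.minAreaRect(W[l==i][:,:2].astype(np.float32)); print(n,'caddy',r)
W=np.concatenate([S[n]['W'].reshape(-1,3) for n in S])
W=W[(W[:,2]>20)&(W[:,2]<500)&(W[:,0]>300)&(W[:,0]<800)&(W[:,1]>-400)&(W[:,1]<350)]
for x in range(300,800,25): print(x,[int(np.percentile(w[:,2],98)) if len(w:=W[(abs(W[:,0]-x-12.5)<12.5)&(abs(W[:,1]-y-25)<25)])>5 else 0 for y in range(-400,350,50)])
E
```

```text
scene blue cap [452.  -63.3] 191 top [451.1 -62.5  98. ] 102.1 124 body [453.1 -65.3]
scene pink cap [ 547.  -107.6] 173 top [ 545.9 -106.2   98.1] 101.5 103 body [ 548.7 -109.8]
scene yellow cap [ 544.7 -228.7] 151 top [ 543.3 -226.9   98.2] 102.9 89 body [ 545.9 -230.3]
scene sa cap [ 444.3 -199.4] 180 top [ 443.4 -198.   118.2] 122.0 106 body [ 445.2 -201.4]
scene sb cap [ 510.9 -321.1] 152 top [ 510.1 -319.7  118.1] 121.4 81 body [ 512.3 -323.3]
side blue cap [453.7 -67.8] 165 top [454.2 -69.6  97.7] 100.5 88 body [453.9 -65.3]
side pink cap [ 548.9 -111.8] 177 top [ 548.9 -114.    97.3] 100.2 104 body [ 549.1 -109.8]
side yellow cap [ 546.2 -233.3] 228 top [ 546.  -234.4   97.6] 101.1 138 body [ 546.1 -230.6]
side sa cap [ 446.1 -203.7] 217 top [ 446.2 -205.4  117.6] 120.6 132 body [ 445.6 -201.4]
side sb cap [ 512.4 -325.9] 279 top [ 512.6 -327.2  117.6] 120.2 186 body [ 512.3 -323.6]
yellow 206 [530.2 104.7   7. ] ray [531. 104.   6.] bbox mid [529.2 104.7   6. ] [46. 42.  0.]
blue 203 [463.9  73.    7. ] ray [464.7  72.3   6. ] bbox mid [462.5  73.6   6. ] [47. 39.  0.]
pink 
[... 907 characters left out ...]
30, 0, 0]
525 [0, 118, 68, 99, 0, 99, 98, 0, 0, 30, 30, 30, 0, 0, 0]
550 [0, 0, 66, 99, 0, 100, 99, 0, 0, 30, 30, 0, 0, 0, 0]
575 [124, 104, 0, 0, 0, 0, 0, 0, 0, 29, 0, 0, 0, 0, 0]
600 [172, 122, 0, 0, 0, 0, 0, 0, 0, 0, 0, 0, 0, 0, 0]
625 [196, 196, 36, 35, 35, 35, 35, 0, 51, 0, 0, 0, 0, 0, 49]
650 [197, 197, 35, 26, 28, 27, 35, 53, 58, 53, 0, 0, 0, 69, 75]
675 [197, 196, 152, 160, 162, 152, 153, 58, 59, 54, 71, 0, 68, 68, 30]
700 [197, 197, 160, 160, 161, 160, 160, 60, 60, 59, 34, 0, 69, 69, 27]
725 [197, 197, 126, 127, 126, 125, 135, 60, 60, 59, 0, 0, 63, 76, 27]
750 [197, 197, 92, 91, 91, 90, 88, 60, 60, 59, 0, 0, 58, 76, 27]
775 [197, 196, 0, 0, 0, 51, 0, 58, 59, 54, 0, 112, 110, 125, 0]
```

```bash
python3 - <<'E'
from h import *
P=[]
for n in ['scene','side']:
    s=cam(n); W=world(s).reshape(-1,3)
    w=W[(abs(W[:,2]-28)<3)&(np.hypot(W[:,0]-480,W[:,1]-121)<125)]
    best=None
    for th in np.arange(10,45,.5):
        c,sn=np.cos(np.radians(th)),np.sin(np.radians(th)); q=w[:,:2]@np.array([[c,-sn],[sn,c]])
        e=sum((np.histogram(q[:,i],np.arange(-700,900,3))[0]**2.).sum() for i in (0,1))
        if best is None or e>best[0]: best=(e,th,q)
    e,th,q=best; print(n,len(w),'th',th)
    for i in (0,1):
        h,b=np.histogram(q[:,i],np.arange(-700,900,3)); k=h>0; print([(int(x),int(y)) for x,y in zip(b[:-1][k],h[k])])
E
```

```text
scene 1085 th 26.0
[(407, 12), (410, 90), (413, 78), (416, 17), (419, 16), (422, 13), (425, 12), (428, 11), (431, 18), (434, 14), (437, 17), (440, 12), (443, 13), (446, 10), (449, 12), (452, 15), (455, 12), (458, 14), (461, 13), (464, 12), (467, 12), (470, 16), (473, 11), (476, 14), (479, 19), (482, 93), (485, 66), (488, 12), (491, 10), (494, 13), (497, 13), (500, 12), (503, 14), (506, 14), (509, 11), (512, 13), (515, 11), (518, 12), (521, 14), (524, 11), (527, 14), (530, 12), (533, 10), (536, 13), (539, 11), (542, 12), (545, 10), (548, 12), (551, 24), (554, 96), (557, 59), (560, 9), (563, 1)]
[(-181, 1), (-175, 15), (-172, 58), (-169, 95), (-166, 33), (-163, 11), (-160, 9), (-157, 9), (-154, 11), (-151, 5), (-148, 10), (-145, 10), (-142, 9), (-139, 12), (-136, 10), (-133, 5), (-130, 11), (-127, 13), (-124, 9), (-121, 7), (-118, 8), (-115, 9), (-112, 9), (-109, 12), (-106, 6), (-103, 20), (-100, 65), (-97, 105), (-94, 35), (-91, 5), (-88, 14), (-85, 12), (-82, 7), (-79, 10), (-76, 10), (-73, 11), (-70, 9), (-67, 13), (-64, 12), (-61, 15), (-58, 5), (-55, 10), (-52, 15), (-49, 13), (-
[... 534 characters left out ...]
), (527, 4), (530, 3), (533, 7), (536, 5), (539, 9), (542, 4), (545, 4), (548, 4), (551, 9), (554, 33), (557, 27), (560, 3), (563, 1)]
[(-178, 4), (-175, 45), (-172, 36), (-169, 9), (-166, 3), (-163, 1), (-160, 5), (-157, 4), (-154, 1), (-151, 2), (-148, 3), (-145, 4), (-142, 3), (-136, 4), (-133, 3), (-130, 3), (-127, 6), (-124, 4), (-121, 4), (-118, 1), (-115, 2), (-112, 5), (-109, 5), (-106, 9), (-103, 43), (-100, 28), (-97, 11), (-94, 6), (-91, 5), (-88, 3), (-85, 5), (-82, 3), (-79, 4), (-76, 3), (-73, 3), (-70, 2), (-67, 5), (-64, 3), (-61, 4), (-58, 2), (-55, 6), (-52, 3), (-49, 2), (-46, 7), (-43, 2), (-40, 3), (-37, 3), (-34, 15), (-31, 33), (-28, 29), (-25, 14), (-22, 1), (-19, 1)]
```

Call:
play_rows --delta_pos '[[0.03, -0.03, 0], [0.07, -0.07, 0], [0.1, -0.1, 0], [0.13, -0.13, 0], [0.16, -0.16, 0], [0.19, -0.19, 0], [0.215, -0.215, 0], [0.23, -0.23, 0]]' --turn '[[0, 0, -0.1], [0, 0, -0.22], [0, 0, -0.34], [0, 0, -0.46], [0, 0, -0.58], [0, 0, -0.7], [0, 0, -0.82], [0, 0, -0.93]]' --grip 0.055

```text
time_s: 0.97
eef_pos: [365.7, -272.1, 404.8]
orientation: [180.0, -0.0, 76.5]
wrist_force: [0.7, 0.3, 1.0]
grip_width: 55.1
gripper_force: 0.0
```

Call:
play_rows --delta_pos '[[0.035, 0.006, 0.01], [0.07, 0.012, 0.02], [0.105, 0.018, 0.035], [0.14, 0.024, 0.05], [0.175, 0.029, 0.06], [0.205, 0.033, 0.07], [0.224, 0.035, 0.075], [0.224, 0.035, 0.075]]' --turn '[[0, 0, -0.05], [0, 0, -0.1], [0, 0, -0.15], [0, 0, -0.2], [0, 0, -0.242], [0, 0, -0.242], [0, 0, -0.242], [0, 0, -0.242]]'

```text
time_s: 1.63
eef_pos: [453.1, -62.5, 328.4]
orientation: [-179.9, -0.1, 90.2]
wrist_force: [0.2, -0.2, 0.2]
grip_width: 55.0
gripper_force: 0.0
```

```bash
python3 - <<'E'
from h import *
s=cam('wrist'); cv2.imwrite('pics/w1.png',s['color']); print(status.get_state()['eef_pos'],status.get_state()['orientation'],-s['R'].T@s['t'])
W=world(s); k=(W[...,2]>94)&(W[...,2]<102)&(np.hypot(W[...,0]-453,W[...,1]+65)<30); print(W[k].mean(0) if k.any() else 0,k.sum())
E
```

```text
[453.00277638 -64.0565225  329.09659037] [-1.79920087e+02 -2.63531526e-02  9.02089830e+01] [454.38123407  11.31167968 308.60939413]
[455.59076723 -64.65068947  97.97033404] 1366
```

View pics/w1.png

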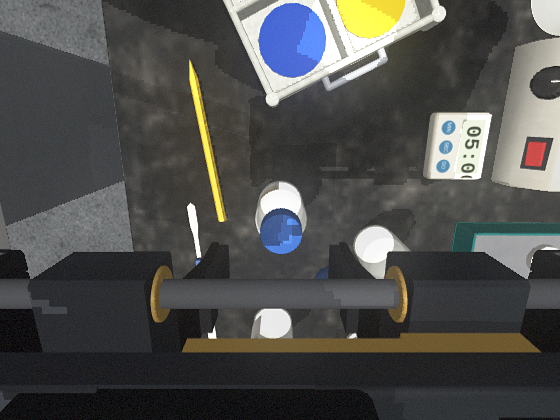

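Call:
play_rows --delta_pos '[[0, 0.001, 0.02], [0, 0.001, 0.04], [0, 0.001, 0.06], [0, 0.001, 0.075], [0, 0.001, 0.084], [0, 0.001, 0.084], [0, 0.001, 0.084]]' --turn '[[0, 0, 0], [0, 0, 0], [0, 0, 0], [0, 0, 0], [0, 0, 0], [0, 0, 0], [0, 0, 0]]'

```text
time_s: 2.27
eef_pos: [454.0, -66.3, 246.1]
orientation: [-180.0, 0.0, 89.9]
wrist_force: [0.0, 0.0, -0.8]
grip_width: 55.1
gripper_force: 0.0
```

Call:
play_rows --delta_pos '[[0, 0, 0], [0, 0, 0], [0, 0, 0], [0, 0, 0], [0, 0, 0], [0, 0, 0]]' --turn '[[0, 0, 0], [0, 0, 0], [0, 0, 0], [0, 0, 0], [0, 0, 0], [0, 0, 0]]' --grip 0.02 --squeeze 20

```text
time_s: 2.77
eef_pos: [454.2, -65.6, 246.2]
orientation: [180.0, 0.0, 90.0]
wrist_force: [-0.3, 0.0, 2.3]
grip_width: 28.5
gripper_force: 20.0
```

Call:
play_rows --delta_pos '[[0, 0, -0.01], [0, 0, -0.03], [0, 0, -0.05], [0.01, 0.001, -0.06], [0.03, 0.002, -0.06], [0.055, 0.004, -0.06], [0.08, 0.005, -0.06], [0.105, 0.007, -0.06]]' --turn '[[0, 0, 0], [0, 0, 0], [0, 0, 0], [0, 0, 0], [0, 0, 0], [0, 0, 0], [0, 0, 0], [0, 0, 0]]'

```text
time_s: 3.43
eef_pos: [460.6, 41.0, 306.0]
orientation: [180.0, -0.0, 90.0]
wrist_force: [1.0, -1.0, -1.7]
grip_width: 28.4
gripper_force: 20.0
```

Call:
play_rows --delta_pos '[[0.02, 0.001, 0], [0.033, 0.0015, 0], [0.036, 0.0015, 0], [0.036, 0.0015, 0.015], [0.036, 0.0015, 0.03], [0.036, 0.0015, 0.045], [0.036, 0.0015, 0.053], [0.036, 0.0015, 0.053]]' --turn '[[0, 0, 0], [0, 0, 0], [0, 0, 0], [0, 0, 0], [0, 0, 0], [0, 0, 0], [0, 0, 0], [0, 0, 0]]'

```text
time_s: 4.1
eef_pos: [461.9, 75.2, 251.6]
orientation: [-179.9, 0.0, 90.0]
wrist_force: [0.0, 0.2, -0.8]
grip_width: 28.8
gripper_force: 20.0
```

```bash
python3 - <<'E'
from h import *
print(status.get_state()['eef_pos'],status.get_state()['wrist_force'])
a=cam('scene')['color'][170:310,170:360]; b=cam('side')['color'][130:270,190:380]
cv2.imwrite('pics/p1.png',cv2.resize(np.hstack([a,b]),None,fx=2,fy=2))
E
```

```text
[461.88511346  75.22846313 251.55618435] [ 0.04129237  0.20816564 -0.79789673]
```

View pics/p1.png

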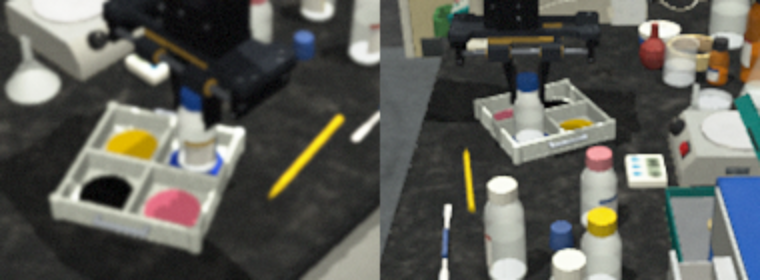

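Call:
play_rows --delta_pos '[[0, 0, 0], [0, 0, 0], [0, 0, 0], [0, 0, 0], [0, 0, -0.01], [0, 0, -0.03], [0, 0, -0.06], [0, 0, -0.07]]' --turn '[[0, 0, 0], [0, 0, 0], [0, 0, 0], [0, 0, 0], [0, 0, 0], [0, 0, 0], [0, 0, 0], [0, 0, 0]]' --grip 0.052

```text
time_s: 4.87
eef_pos: [463.7, 75.4, 327.3]
orientation: [179.7, -0.0, 90.0]
wrist_force: [0.6, -0.3, 0.8]
grip_width: 51.8
gripper_force: 0.0
```

Call:
play_rows --delta_pos '[[-0.03, 0.014, 0], [-0.06, 0.028, 0], [-0.09, 0.042, 0], [-0.12, 0.056, 0], [-0.15, 0.07, 0], [-0.175, 0.081, 0], [-0.1855, 0.086, 0], [-0.1855, 0.086, 0]]' --turn '[[0, 0, 0], [0, 0, 0], [0, 0, 0], [0, 0, 0], [0, 0, 0], [0, 0, 0], [0, 0, 0], [0, 0, 0]]'

```text
time_s: 5.53
eef_pos: [549.2, -112.3, 323.1]
orientation: [179.9, 0.0, 89.8]
wrist_force: [0.2, -0.1, 0.0]
grip_width: 52.1
gripper_force: 0.0
```

```bash
python3 - <<'E'
from h import *
print(status.get_state()['eef_pos'])
for n in ['scene','side','wrist']:
    s=cam(n); W=world(s)
    for k,c in dict(pink=(548.7,-110),yellow=(546,-230.5),blue=(462,76)).items():
        m=(abs(W[...,2]-98-6*(k=='blue'))<4)&(np.hypot(W[...,0]-c[0],W[...,1]-c[1])<25); print(n,k,m.sum(),W[m].mean(0).round(1) if m.any() else 0)
    if n=='wrist': cv2.imwrite('pics/w2.png',s['color'])
E
```

```text
[ 549.18157402 -112.30984459  323.06910796]
scene pink 93 [ 546.5 -107.    98.5]
scene yellow 79 [ 543.8 -227.8   98.6]
scene blue 135 [460.2  77.8 104.4]
side pink 90 [ 548.9 -113.2   98.1]
side yellow 127 [ 546.2 -233.6   98. ]
side blue 53 [464.2  71.1 104.1]
wrist pink 1454 [ 550.8 -108.9   98. ]
wrist yellow 0 0
wrist blue 0 0
```

View pics/w2.png

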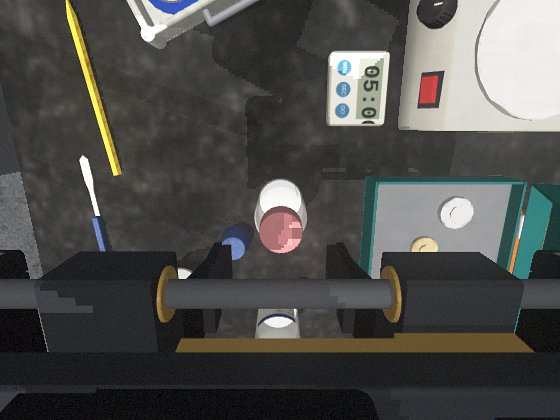

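Call:
play_rows --delta_pos '[[0, 0.0005, 0.02], [0, 0.0005, 0.04], [0, 0.0005, 0.06], [0, 0.0005, 0.072], [0, 0.0005, 0.077], [0, 0.0005, 0.077], [0, 0.0005, 0.077]]' --turn '[[0, 0, 0], [0, 0, 0], [0, 0, 0], [0, 0, 0], [0, 0, 0], [0, 0, 0], [0, 0, 0]]'

```text
time_s: 6.27
eef_pos: [549.2, -109.6, 246.4]
orientation: [180.0, 0.0, 90.0]
wrist_force: [-0.3, 0.1, -0.1]
grip_width: 51.9
gripper_force: 0.0
```

Call:
play_rows --delta_pos '[[0, 0, 0], [0, 0, 0], [0, 0, 0], [0, 0, 0], [0, 0, 0], [0, 0, 0]]' --turn '[[0, 0, 0], [0, 0, 0], [0, 0, 0], [0, 0, 0], [0, 0, 0], [0, 0, 0]]' --grip 0.02

```text
time_s: 6.77
eef_pos: [549.2, -110.3, 246.3]
orientation: [179.9, 0.0, 90.0]
wrist_force: [-0.3, 0.7, 2.4]
grip_width: 28.4
gripper_force: 20.0
```

Call:
play_rows --delta_pos '[[0, 0, -0.01], [0, 0, -0.03], [0, 0, -0.06], [0, 0, -0.09], [0, 0, -0.115], [0.01, -0.005, -0.13], [0.035, -0.0165, -0.135], [0.065, -0.0305, -0.135]]' --turn '[[0, 0, 0], [0, 0, 0], [0, 0, 0], [0, 0, 0], [0, 0, 0], [0, 0, 0], [0, 0, 0], [0, 0, 0]]'

```text
time_s: 7.43
eef_pos: [519.0, -45.7, 383.8]
orientation: [179.7, 0.1, 89.9]
wrist_force: [0.5, 0.7, -0.6]
grip_width: 28.3
gripper_force: 20.0
```

Call:
play_rows --delta_pos '[[0.03, -0.014, 0], [0.06, -0.028, 0], [0.09, -0.042, 0], [0.12, -0.057, 0], [0.15, -0.071, 0], [0.172, -0.082, 0], [0.1855, -0.088, 0], [0.1855, -0.088, 0]]' --turn '[[0, 0, 0], [0, 0, 0], [0, 0, 0], [0, 0, 0], [0, 0, 0], [0, 0, 0], [0, 0, 0], [0, 0, 0]]'

```text
time_s: 8.1
eef_pos: [429.0, 142.5, 381.2]
orientation: [-180.0, -0.1, 90.2]
wrist_force: [0.3, 0.3, -1.3]
grip_width: 28.7
gripper_force: 20.0
```

Call:
play_rows --delta_pos '[[0, 0, 0.01], [0, 0, 0.035], [0, 0, 0.06], [0, 0, 0.085], [0, 0, 0.105], [0, 0, 0.12], [0, 0, 0.128], [0, 0, 0.128]]' --turn '[[0, 0, 0], [0, 0, 0], [0, 0, 0], [0, 0, 0], [0, 0, 0], [0, 0, 0], [0, 0, 0], [0, 0, 0]]'

```text
time_s: 8.77
eef_pos: [430.3, 139.3, 251.2]
orientation: [-179.8, 0.0, 89.9]
wrist_force: [-0.6, 0.5, -0.8]
grip_width: 28.8
gripper_force: 20.0
```

```bash
python3 - <<'E'
from h import *
print(status.get_state()['eef_pos'],status.get_state()['wrist_force'])
a=cam('scene')['color'][170:310,170:360]; b=cam('side')['color'][130:270,190:380]
cv2.imwrite('pics/p2.png',cv2.resize(np.hstack([a,b]),None,fx=2,fy=2))
E
```

```text
[430.33613114 139.29189737 251.21528042] [-0.62681957  0.49430647 -0.7845553 ]
```

View pics/p2.png

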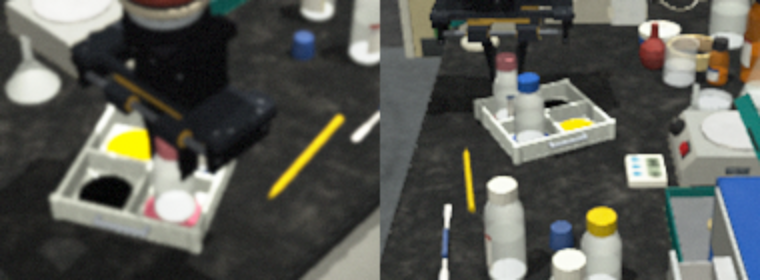

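Call:
play_rows --delta_pos '[[0, 0, 0], [0, 0, 0], [0, 0, 0], [0, 0, 0], [0, 0, -0.01], [0, 0, -0.03], [0, 0, -0.06], [0, 0, -0.08]]' --turn '[[0, 0, 0], [0, 0, 0], [0, 0, 0], [0, 0, 0], [0, 0, 0], [0, 0, 0], [0, 0, 0], [0, 0, 0]]' --grip 0.052

```text
time_s: 9.53
eef_pos: [430.7, 140.5, 335.6]
orientation: [179.9, -0.0, 90.0]
wrist_force: [1.2, 0.2, 0.1]
grip_width: 52.2
gripper_force: 0.0
```

Call:
play_rows --delta_pos '[[-0.03, 0.009, 0], [-0.06, 0.019, 0], [-0.09, 0.028, 0], [-0.12, 0.037, 0], [-0.15, 0.047, 0], [-0.18, 0.056, 0], [-0.21, 0.065, 0], [-0.24, 0.075, 0]]' --turn '[[0, 0, 0], [0, 0, 0], [0, 0, 0], [0, 0, 0], [0, 0, 0], [0, 0, 0], [0, 0, 0], [0, 0, 0]]'

```text
time_s: 10.2
eef_pos: [505.7, -101.1, 333.8]
orientation: [179.9, 0.0, 90.0]
wrist_force: [-0.2, 0.7, -0.0]
grip_width: 52.0
gripper_force: 0.0
```

Call:
play_rows --delta_pos '[[-0.03, 0.009, 0], [-0.06, 0.019, 0], [-0.09, 0.028, 0], [-0.115, 0.036, 0], [-0.131, 0.041, 0], [-0.131, 0.041, 0], [-0.131, 0.041, 0]]' --turn '[[0, 0, 0], [0, 0, 0], [0, 0, 0], [0, 0, 0], [0, 0, 0], [0, 0, 0], [0, 0, 0]]'

```text
time_s: 10.78
eef_pos: [546.5, -231.3, 333.3]
orientation: [180.0, -0.0, 89.9]
wrist_force: [-0.1, 0.8, -0.6]
grip_width: 51.8
gripper_force: 0.0
```

```bash
python3 - <<'E'
from h import *
print(status.get_state()['eef_pos'])
for n in ['scene','side','wrist']:
    s=cam(n); W=world(s)
    for k,c in dict(pink=(430,140),yellow=(546,-230.5),blue=(462,76)).items():
        m=(abs(W[...,2]-98-6*(k!='yellow'))<4)&(np.hypot(W[...,0]-c[0],W[...,1]-c[1])<25); print(n,k,m.sum(),W[m].mean(0).round(1) if m.any() else 0)
    if n=='wrist': cv2.imwrite('pics/w3.png',s['color'])
E
```

```text
[ 546.47623743 -231.25552181  333.2913188 ]
scene pink 163 [428.1 142.1 104.5]
scene yellow 79 [ 544.2 -227.6   98.6]
scene blue 134 [460.   77.8 104.6]
side pink 5 [417.8 139.  104.8]
side yellow 126 [ 545.8 -233.7   98.1]
side blue 0 0
wrist pink 0 0
wrist yellow 1331 [ 548.1 -230.1   98. ]
wrist blue 0 0
```

View pics/w3.png

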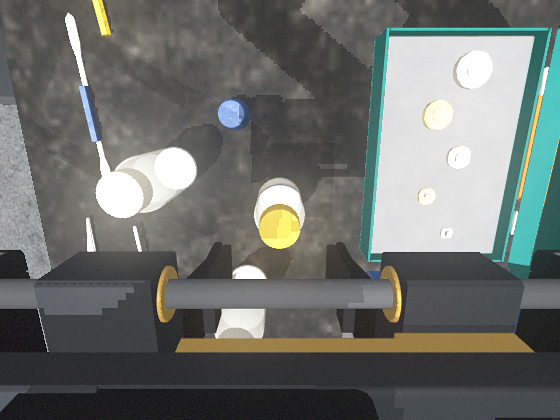

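Call:
play_rows --delta_pos '[[0, 0, 0.02], [0, 0, 0.04], [0, 0, 0.06], [0, 0, 0.075], [0, 0, 0.083], [0, 0, 0.085], [0, 0, 0.085], [0, 0, 0.085]]' --turn '[[0, 0, 0], [0, 0, 0], [0, 0, 0], [0, 0, 0], [0, 0, 0], [0, 0, 0], [0, 0, 0], [0, 0, 0]]'

```text
time_s: 11.6
eef_pos: [547.0, -230.5, 248.9]
orientation: [179.9, 0.0, 90.0]
wrist_force: [0.4, -0.6, 0.9]
grip_width: 51.9
gripper_force: 0.0
```

Call:
play_rows --delta_pos '[[0, 0, 0], [0, 0, 0], [0, 0, 0], [0, 0, 0], [0, 0, 0], [0, 0, 0]]' --turn '[[0, 0, 0], [0, 0, 0], [0, 0, 0], [0, 0, 0], [0, 0, 0], [0, 0, 0]]' --grip 0.02

```text
time_s: 12.1
eef_pos: [546.6, -230.7, 248.1]
orientation: [180.0, 0.0, 90.0]
wrist_force: [-1.3, -0.1, 1.5]
grip_width: 28.8
gripper_force: 20.0
```

Call:
play_rows --delta_pos '[[0, 0, -0.01], [0, 0, -0.03], [0, 0, -0.055], [0, 0, -0.075], [0.01, -0.001, -0.085], [0.035, -0.002, -0.085], [0.065, -0.004, -0.085], [0.095, -0.0055, -0.085]]' --turn '[[0, 0, 0], [0, 0, 0], [0, 0, 0], [0, 0, 0], [0, 0, 0], [0, 0, 0], [0, 0, 0], [0, 0, 0]]'

```text
time_s: 12.77
eef_pos: [540.4, -134.3, 332.7]
orientation: [-180.0, -0.0, 89.9]
wrist_force: [0.8, -0.0, -2.1]
grip_width: 28.5
gripper_force: 20.0
```

Call:
play_rows --delta_pos '[[0.03, -0.002, 0], [0.06, -0.004, 0], [0.09, -0.005, 0], [0.12, -0.007, 0], [0.15, -0.009, 0], [0.18, -0.01, 0], [0.21, -0.012, 0], [0.23, -0.014, 0]]' --turn '[[0, 0, 0], [0, 0, 0], [0, 0, 0], [0, 0, 0], [0, 0, 0], [0, 0, 0], [0, 0, 0], [0, 0, 0]]'

```text
time_s: 13.43
eef_pos: [525.8, 97.3, 332.4]
orientation: [-179.9, -0.1, 90.1]
wrist_force: [0.4, -0.3, -1.3]
grip_width: 28.6
gripper_force: 20.0
```

Call:
play_rows --delta_pos '[[0.013, 0, 0], [0.013, 0, 0], [0.013, 0, 0.02], [0.013, 0, 0.04], [0.013, 0, 0.06], [0.013, 0, 0.072], [0.013, 0, 0.078], [0.013, 0, 0.078]]' --turn '[[0, 0, 0], [0, 0, 0], [0, 0, 0], [0, 0, 0], [0, 0, 0], [0, 0, 0], [0, 0, 0], [0, 0, 0]]'

```text
time_s: 14.1
eef_pos: [526.9, 106.8, 254.2]
orientation: [-179.9, 0.0, 90.0]
wrist_force: [-0.5, -0.3, -2.2]
grip_width: 28.7
gripper_force: 20.0
```

```bash
python3 - <<'E'
from h import *
print(status.get_state()['eef_pos'],status.get_state()['wrist_force'])
a=cam('scene')['color'][170:310,170:360]; b=cam('side')['color'][130:270,190:380]
cv2.imwrite('pics/p3.png',cv2.resize(np.hstack([a,b]),None,fx=2,fy=2))
E
```

```text
[526.90906656 106.767574   254.24146278] [-0.50554899 -0.27218004 -2.21241469]
```

View pics/p3.png

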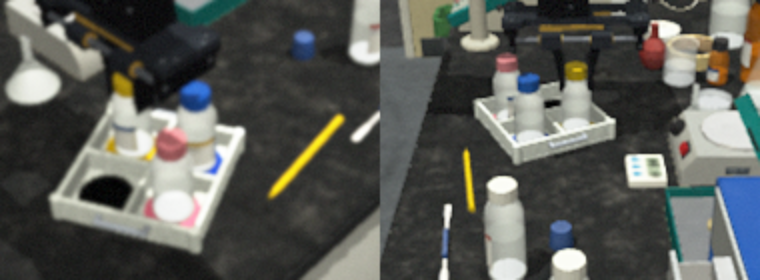

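Yellow is in the yellow pocket. I'll release it, back straight up, and shift away for a clear check.

Call:
play_rows --delta_pos '[[0, 0, 0], [0, 0, 0], [0, 0, 0], [0, 0, 0], [0, 0, -0.01], [0, 0, -0.03], [0, 0, -0.06], [0, 0, -0.08]]' --turn '[[0, 0, 0], [0, 0, 0], [0, 0, 0], [0, 0, 0], [0, 0, 0], [0, 0, 0], [0, 0, 0], [0, 0, 0]]' --grip 0.052

```text
time_s: 14.87
eef_pos: [527.3, 107.5, 337.6]
orientation: [179.9, -0.0, 90.0]
wrist_force: [0.9, 0.6, 0.5]
grip_width: 51.8
gripper_force: 0.0
```

Call:
play_rows --delta_pos '[[0, 0, -0.03], [0, 0, -0.06], [0, 0, -0.09], [0, 0, -0.12], [0, 0, -0.15], [0, 0, -0.17], [0, 0, -0.17], [0, 0, -0.17]]' --turn '[[0, 0, 0], [0, 0, 0], [0, 0, 0], [0, 0, 0], [0, 0, 0], [0, 0, 0], [0, 0, 0], [0, 0, 0]]'

```text
time_s: 15.53
eef_pos: [526.9, 107.5, 507.2]
orientation: [179.8, -0.0, 90.0]
wrist_force: [1.0, 0.8, -0.3]
grip_width: 51.6
gripper_force: 0.0
```

```bash
python3 - <<'E'
from h import *
print(status.get_state()['eef_pos'])
I=[]
for n in ['scene','side']:
    s=cam(n); W=world(s); I.append(s['color'])
    for k,c in dict(pink=(430,140),yellow=(527,107),blue=(462,76),sa=(445.4,-201.4),sb=(512.3,-323.4)).items():
        m=(abs(W[...,2]-(118 if k[0]=='s' else 104))<4)&(np.hypot(W[...,0]-c[0],W[...,1]-c[1])<25); print(n,k,m.sum(),W[m].mean(0).round(1) if m.any() else 0)
cv2.imwrite('pics/f.png',np.hstack([I[0][110:310,170:470],I[1][150:350,170:470]]))
E
```

```text
[526.91922478 107.45802537 507.16689131]
scene pink 165 [428.3 142.  104.2]
scene yellow 132 [523.9 108.8 104.5]
scene blue 135 [460.   77.6 104.5]
scene sa 97 [ 443.9 -198.5  118.5]
scene sb 72 [ 510.6 -320.3  118.7]
side pink 53 [430.5 136.8 104.3]
side yellow 56 [527.2 103.  103.9]
side blue 59 [463.   71.8 104.2]
side sa 117 [ 446.  -204.6  118.2]
side sb 167 [ 512.6 -326.2  118.1]
```

View pics/f.png

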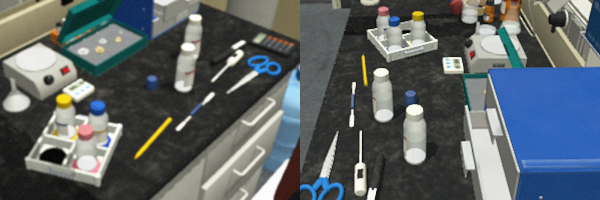

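All three bottles stand upright in their own colour pockets with tops at 104 mm. The black pocket is empty and the samples haven't moved.

```bash
python3 -c "
from station import ticket; print(ticket.sign_off())"
```

```text
the job is handed in; nothing more can be done
None
```

I handed the job in at about 15.5 s: the pink, yellow and blue bottles stand upright in their matching pockets, the black pocket is empty and both sample bottles are where they started. The sign-off returned no verdict, so this rests on my last camera check.

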